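Fit the splined drive roller on the pipe stripper's feed head and close its arm

ROBOT

A 7-joint arm with a two-finger parallel gripper is mounted at the origin on a cart in front of the work surface, level with it; the furniture and walls round the work are solid. World frame = base frame: x ahead of the robot, y to its left, z up, the work surface at z = 0. Lengths are in m, angles in rad, forces in N, time in s.
With the tool pointing down it reaches from about 0.4 to 0.9 m from the base axis. Payload 5.6 kg.
Tool frame: the origin (TCP) lies midway between the tips of the shut fingers; the grasp point (between the pads) lies 19 mm behind it; z points along the fingers, y is the line along which they close (so a half turn about z gives the same grasp; the last joint's range is limited). The gripper opens to 92 mm and grips with 3 to 60 N. Pads are 20 mm wide; open, the fingers measure 128 mm over their backs; the gripper's body (75 mm by 189 mm) begins 69 mm behind the grasp point.
Start: joints at [-1.367, 0.468, -0.012, 1.603, 0.006, 1.071, -0.056], TCP at [0.159, 0.63, 0.215] pointing down, gripper open.
Joint ranges: [-2.53, 2.53], [-0.31, 2.02], [-1.57, 1.55], [0.28, 2.44], [-1.29, 4.43], [0.15, 1.84], [-2.92, 2.92]. Speed limits (rad/s): [2.57, 2.57, 3.14, 3.14, 3.14, 3.14, 3.14].

INTERFACE

Orientations are given as a 3x3 rotation matrix whose columns are the frame's x, y, z axes.
In Python, from station import env, effector, solver, viewer, workorder, search_frame, tip_of gives the robot as it stands. Calls block until the motion is done:
- env.reach(position, orientation): joint-space move of the TCP to a pose.
- env.movel(position, frame=None, rate=0.15): straight line of the TCP; frame=None keeps the orientation; rate is the mean speed in m/s.
- env.goto_joints(angles): joint-space move.
- effector.release() and effector.grasp(squeeze=None): open the fingers fully, or close them until they stop; squeeze is the grip in N (None keeps the last).
- env.pause(seconds).
- solver.inverse_kinematics(position, orientation): joint angles nearest the present ones, or None.
- env.sense(): the state.
- viewer.read_camera(name): name is "scene" or "top" or "wrist"; returns (picture, depth): 400x640x3 uint8, red, green, blue; 400x640 float32, m along the optical axis (not along the pixel's ray), 0 where there is no reading.
- viewer.camera_info(name): a dict with "intrinsics" (3x3 intrinsics, pixels), "eye" and "rotation" of the camera in the world; the wrist camera has in their place "T_tool_cam" (4x4, takes a point from camera to tool coordinates, whose origin is the TCP and whose axes are the flange's). Camera axes: x right, y up, looking along -z (the intrinsics and any distortion apply to the point x, -y, -z); pixel columns grow to the right and rows downward; lengths in m; the calibration is good to about 2 mm. A picture is of the moment at which its call begins: read the wrist's pose just before it. camera_info takes no time and is no camera call.
A pose or a line that the arm cannot do raises env.PlanningError and nothing moves.
- workorder.finish_job(): hands the job in; it is judged then, once.
Trained networks look in the newest picture that a camera, given by its name, has taken for a name from the list of things; names that differ only in an ending like _2 or _b are one class to them, and where a whole thing is asked for, a point or a joint stands for the part that bears it (a point fixed in the world has none). Each returns a list of dicts, best first, with "score" (0 to 1); they miss things now and then, are a little off and sometimes report something else, mostly with a low value. They report only what shows in the picture. A call takes as long as a camera call.
- search_frame(camera, name): "at" ([x, y, z] in m, in world coordinates, good to about 4 mm: the middle of the surface that is visible of it).
- tip_of(camera, name): "at" ([x, y, z] in m, in world coordinates, good to about 4 mm: a listed point, or the origin of a listed thing).
The state is a dict: "t": time; "joint_positions": joint angles; "joint_velocities": joint speeds; "tau": joint torques, N m; "ee_pos": TCP position; "tcp_rot": TCP orientation; "wrist_force": force on the tool from outside, world axes, zero at the start; "moment": the same for the moment, N m; "gripper_width": finger opening in m; "grasp_force": force on a finger pad.
Only numpy, scipy, OpenCV 4.12 (cv2) and the standard library are available. Lean on these libraries where they do the work, as an engineer would, in place of code of your own. Each camera call takes 0.05 s, during which the arm holds its last target. There are 200 camera calls.

TASK

The feed head of the pipe stripper has been cleaned: put its grooved steel drive roller back on the upright splined shaft, hexagon boss up. Feel for the mesh: rest the roller lightly on the tooth ends and turn it to and fro until the teeth slip into each other, then seat it fully home on the shoulder, never pressing it with more than about 60 N and never letting it drop. Then swing the pressure arm in until its wheel rests in the roller's groove, and leave the other things on the bench alone.

Things in the scene. Friction and masses are not known exactly. Their poses are not given: they have to be found in the camera images.
- roller_grip (a point): Grip point of the loose steel drive roller (0.36 to 0.6 kg), standing upright on the bench: grooved rim 62 mm across, 22 mm high, below a hexagon boss 44 mm across flats, 40 mm high. The point lies on the axis, 46 mm above the underside, 16 mm below the boss's top. z up; x is normal to one pair of hexagon flats (others at 60 and 120 degrees)
- roller: The same roller; origin at the centre of its underside, axes as roller_grip. Bore right through, with six straight slots along its whole length, each 7 mm wide, 28.5 mm across, one behind the middle of each hexagon flat; the ridges between them leave a 22.5 mm opening. Lower mouth chamfered 1 mm. Rim groove 9 mm deep, centred 11 mm above the underside
- shaft_seat (a point): Centre of the shoulder (34 mm ring) of the upright splined shaft, on its axis, 66 mm above the bench; fixed to the feed head. x points to the motor, z up. The roller is home when its underside lies on the shoulder: roller_grip is then 46 mm above this point. Six shaft teeth, 6 mm wide, 27 mm over their tips, reach from the shoulder to 28 mm above it
- shaft_tip (a point): Top end of the shaft, on its axis, 40 mm above the shoulder: a smooth round pilot, 20.4 mm thick, 12 mm long, end chamfered 3 mm, above the teeth. Which way the teeth point is random and NOT given by any frame. They enter when roller and shaft agree within 2 to 3 degrees; the pattern repeats every 60 degrees. The gear holds the shaft: it turns only under about 0.3 N m
- feed_head: Feed head bolted to the bench: grey gear housing 196 x 128 mm, top 60 mm above the bench, on a foot plate 236 x 150 mm; motor at the rear (+x) up to 212 mm from the shaft, its terminal box 96 mm high. Origin on the bench under the shaft's axis; housing from -88 to 108 mm along x, -69 to 59 mm along y; z up
- press_pivot (a point): Pivot of the pressure arm, on top of the housing, 60 mm above the bench; fixed to the feed head, 85 mm toward the motor and 46 mm to the right of the shaft; the arm turns about the vertical through it
- press_handle (a point): Middle of the upright black handle of the pressure arm, 112 mm above the bench; handle 18 mm thick, from 86 to 136 mm above the bench, on a 12 mm pin at the free end of the flat steel arm (top 68 mm high), 160 mm from press_pivot. On the arm, 85 mm from the pivot, sits a steel wheel 48 mm across, top 88 mm high, whose edge fits the roller's groove
- pressure_arm (a joint): Angle of the pressure arm in rad about the vertical: 0 when its wheel lies in the groove of a roller that is home; grows as the handle swings away from the shaft, anticlockwise seen from above; starts at 0.5 to 0.8. Closing is a clockwise swing. The pivot is stiff (about 2 N at the handle) and the arm stays where it is left
- masking_tape: Roll of masking tape, 92 mm across, 25 mm high, lying flat; bystander; origin at the centre of its underside
- foam_offcut3: Short grey offcut of foam pipe cover, 77 mm long, 28 mm thick, left of the roller; bystander; origin at the middle of its underside
- pliers: Combination pliers with blue grips, 170 mm long, 14 mm high, lying left of the motor; bystander; origin at the middle of its underside

How it is judged:
On the way:
1. the roller is meshed and fully home on the shaft's shoulder (z of roller_grip in the frame of shaft_seat below 0.0485 m and horizontal distance between roller_grip and shaft_seat below 0.004 m and angle between roller_grip's own z axis and vertical below 0.06 rad), for 0.2 s.
At the end, for the whole second after the job is handed in: The roller stands on the shaft, hexagon boss up, its underside within 2.5 mm of the shoulder, centred within 4 mm and upright within 0.06 rad, at rest; the pressure arm is swung in to within 0.035 rad (3 mm at the wheel) of lying in the groove and is at rest (all of step 1 and value of joint pressure_arm between -0.05 and 0.035 rad and velocity of joint pressure_arm below 0.02 rad/s and linear speed of roller below 0.01 m/s); the robot touches nothing.
It fails at once if the roller is pressed or dropped on the shaft or shoulder with more than 60 N while it is being fitted (pressure arm still open) (contact force between roller and feed_head above 60 N and value of joint pressure_arm above 0.1 rad).
It fails at once if a bystander is moved by more than 30 mm (distance of any of masking_tape, pliers, foam_offcut3 from where it was at the start of the episode above 0.03 m).
It also fails if it takes over 72 s, if anything falls off the work surface, if the arm or the gripper's body presses on something with over 40 N, if the wrist force passes 120 N, or if a joint passes its speed limit or range.

## Working session

There is one attempt and no reset: what is moved stays moved. The work goes in short steps, each a Python script; the robot and the scene stay as the last script left them, time stands still between calls to the robot, and variables do not carry over. Pictures are saved under pics/ and viewed, at most 10 in all, crops included, and the job is handed in when it is done.

```bash
ls; mkdir -p pics; python3 - <<'E'
from station import *
import cv2,numpy as np
for c in ["scene","top"]:
    p,d=viewer.read_camera(c); cv2.imwrite(f"pics/{c}0.png",p[:,:,::-1])
    for n in ["roller_grip","roller","shaft_seat","shaft_tip","press_pivot","press_handle","feed_head","masking_tape","foam_offcut3","pliers"]:
        r=tip_of(c,n); print(c,n,[(np.round(x["at"],3).tolist(),round(x["score"],2)) for x in r[:2]])
s=env.sense(); print(s)
print(viewer.camera_info("wrist"))
E
```

```text
pics
scene roller_grip [([0.396, 0.334, 0.043], 0.74)]
scene roller [([0.393, 0.334, 0.002], 0.86)]
scene shaft_seat [([0.531, 0.145, 0.065], 0.69)]
scene shaft_tip [([0.526, 0.145, 0.108], 0.78), ([0.408, 0.472, -0.0], 0.74)]
scene press_pivot [([0.61, 0.1, 0.06], 0.57), ([0.397, 0.335, 0.042], 0.21)]
scene press_handle [([0.489, 0.007, 0.108], 0.81)]
scene feed_head [([0.532, 0.149, -0.002], 0.77)]
scene masking_tape [([0.455, -0.037, -0.002], 0.73)]
scene foam_offcut3 [([0.407, 0.478, 0.001], 0.7)]
scene pliers []
top roller_grip [([0.395, 0.332, 0.045], 0.69)]
top roller [([0.396, 0.333, -0.001], 0.65)]
top shaft_seat [([0.532, 0.143, 0.063], 0.64)]
top shaft_tip [([0.532, 0.142, 0.106], 0.81)]
top press_pivot [([0.616, 0.098, 0.058], 0.59)]
top press_handle [([0.491, 0.002, 0.112], 0.62)]
top feed_head [([0.528, 0.144, -0.004], 0.71)]
top masking_tape [([0.453, -0.038, -0.002], 0.9)]
top foam_offcut3 [([0.411, 0.477, 0.001], 0.6)]
top pliers [([0.691, 0.35, 0.008], 0.63)]
{'t': 1.1, 'joint_positions': array([-1.3670022 ,  0.46749437, -0.01162851,  1.60265111,  0.00598157,
      
[... 547 characters left out ...]
wrist_force': array([0.87558322, 0.12510477, 0.44045007]), 'moment': array([-0.045083  ,  0.04733573, -0.01166317]), 'grasp_force': 0.0, 'gripper_width': 0.09209291592219361}
{'intrinsics': array([[297.93934208,   0.        , 317.32274128],
       [  0.        , 297.93934208, 199.8570734 ],
       [  0.        ,   0.        ,   1.        ]]), 'T_tool_cam': array([[ 1.04766450e-03,  9.71444377e-01,  2.37265095e-01,
         6.59584451e-02],
       [ 9.99999437e-01, -1.05719226e-03, -8.70774303e-05,
        -3.33129144e-04],
       [ 1.66243942e-04,  2.37265053e-01, -9.71444938e-01,
        -1.70166461e-01],
       [ 0.00000000e+00,  0.00000000e+00,  0.00000000e+00,
         1.00000000e+00]])}
```

View pics/top0.png

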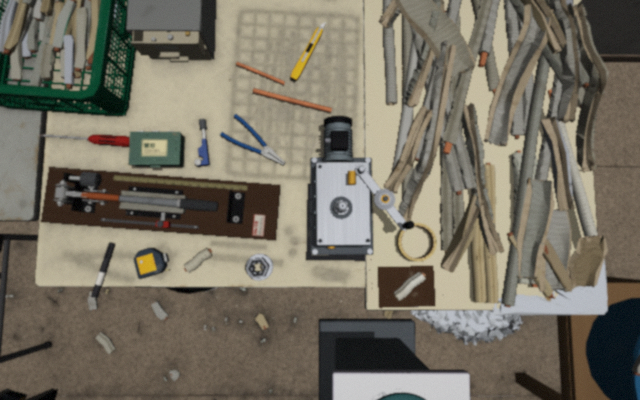

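```bash
cat > h.py <<'E'
from station import *
import cv2,numpy as np
def R(a):  # tool down, tool x at angle a
    c,s=np.cos(a),np.sin(a); return np.array([[c,s,0],[s,-c,0],[0,0,-1.]])
def look(name):
    s=env.sense(); p,d=viewer.read_camera("wrist"); cv2.imwrite(f"pics/{name}.png",p[:,:,::-1])
    T=np.eye(4); T[:3,:3]=s["tcp_rot"]; T[:3,3]=s["ee_pos"]
    return p,d,T@viewer.camera_info("wrist")["T_tool_cam"]
K=viewer.camera_info("wrist")["intrinsics"]
def cloud(d,T):
    v,u=np.indices(d.shape); P=np.stack([(u-K[0,2])*d/K[0,0],-(v-K[1,2])*d/K[1,1],-d],-1)
    return P@T[:3,:3].T+T[:3,3]
E
python3 - <<'E'
from h import *
a0=np.arctan2(.2443,-.9697)
for p in [(.395,.333),(.53,.144)]:
  for a in np.radians([-180,-150,-120,-90,-60,-30,0,30,60,90,120,150]):
    q=solver.inverse_kinematics(np.array([*p,.2]),R(a)); print(p,round(np.degrees(a)),None if q is None else np.round(q,2))
E
```

```text
(0.395, 0.333) -180 [-0.82  0.26  0.07  1.95 -0.02  0.94  0.83]
(0.395, 0.333) -150 [-0.75  0.26 -0.02  1.94  0.01  0.94  1.32]
(0.395, 0.333) -120 [-0.66  0.27 -0.12  1.94  0.04  0.94  1.82]
(0.395, 0.333) -90 [-0.58  0.27 -0.22  1.93  0.07  0.94  2.31]
(0.395, 0.333) -60 [-0.5   0.28 -0.32  1.92  0.11  0.95  2.8 ]
(0.395, 0.333) -30 [-1.76  0.59  1.36  1.99 -0.65  1.11 -2.2 ]
(0.395, 0.333) 0 [-1.31  0.29  0.66  1.98 -0.22  0.95 -2.12]
(0.395, 0.333) 30 [-1.24  0.28  0.56  1.97 -0.18  0.94 -1.63]
(0.395, 0.333) 60 [-1.15  0.27  0.46  1.97 -0.14  0.94 -1.15]
(0.395, 0.333) 90 [-1.08  0.26  0.38  1.96 -0.12  0.94 -0.65]
(0.395, 0.333) 120 [-1.    0.26  0.27  1.96 -0.09  0.94 -0.16]
(0.395, 0.333) 150 [-0.91  0.26  0.17  1.95 -0.05  0.94  0.33]
(0.53, 0.144) -180 [-0.59  0.32  0.32  1.88 -0.12  0.96  1.36]
(0.53, 0.144) -150 [-0.49  0.31  0.2   1.88 -0.07  0.96  1.84]
(0.53, 0.144) -120 [-0.41  0.31  0.1   1.87 -0.04  0.96  2.33]
(0.53, 0.144) -90 [-0.33  0.31  0.    1.87 -0.    0.96  2.82]
(0.53, 0.144) -60 [-1.27  0.67  1.36  1.92 -0.72  1.17 -2.26]
(0.53, 0.144) -30 [-1.27  0.67  1.36  1.92 -0.72  1.17 -1.73]
(0.53, 0.144) 0 [-0.94  0.38  0.77  1.91 -0.31  0.98 -1.6 ]
(0.53, 0.144) 30 [-0.85  0.35  0.66  1.9  -0.26  0.97 -1.13]
(0.53, 0.144) 60 [-0.82  0.35  0.62  1.9  -0.24  0.97 -0.62]
(0.53, 0.144) 90 [-0.77  0.34  0.55  1.9  -0.21  0.97 -0.13]
(0.53, 0.144) 120 [-0.72  0.33  0.48  1.89 -0.18  0.96  0.37]
(0.53, 0.144) 150 [-0.66  0.32  0.41  1.89 -0.15  0.96  0.86]
```

The top view shows the roller at (258,266), the shaft at (341,207), the wheel at (386,198), the handle at (407,226) and the tape at (414,240), which agrees with the networks. Next I look closely at the shaft and the roller.

```bash
python3 - <<'E'
from h import *
def crop(name,u,v,r=60):
    im=cv2.imread(f"pics/{name}.png"); M=np.float32([[4,0,-4*(u-r)],[0,4,-4*(v-r)]])
    cv2.imwrite(f"pics/{name}c.png",cv2.warpAffine(im,M,(8*r,8*r),flags=cv2.INTER_CUBIC))
def pix(T,P):
    c=T[:3,:3].T@(np.array(P)-T[:3,3]); return K[0,2]+K[0,0]*c[0]/-c[2],K[1,2]-K[1,1]*c[1]/-c[2]
env.reach(np.array([.531,.144,.2]),R(np.radians(150)))
env.movel(np.array([.531,.144,.145]))
p,d,T=look("shaft"); u=pix(T,[.531,.144,.1]); print(u); crop("shaft",*u)
for n in ["shaft_tip","shaft_seat"]: print(n,[(np.round(x["at"],4),x["score"]) for x in tip_of("wrist",n)])
C=cloud(d,T); m=(C[...,2]>.1)&(C[...,2]<.112)&(np.hypot(C[...,0]-.531,C[...,1]-.144)<.02); print(m.sum(),C[m].mean(0),np.median(C[m],0),C[m].max(0),C[m].min(0))
np.savez("shaft.npz",d=d,T=T)
env.movel(np.array([.531,.144,.2]),rate=.2)
env.reach(np.array([.395,.333,.14]),R(np.radians(150)))
p,d,T=look("rol"); u=pix(T,[.395,.333,.06]); print(u); crop("rol",*u)
for n in ["roller_grip","roller"]: print(n,[(np.round(x["at"],4),x["score"]) for x in tip_of("wrist",n)])
C=cloud(d,T); m=(C[...,2]>.055)&(C[...,2]<.068)&(np.hypot(C[...,0]-.395,C[...,1]-.333)<.04); X=C[m]; print(m.sum(),X.mean(0))
r=cv2.minEnclosingCircle(X[:,:2].astype(np.float32)); print("circ",r)
best=[]
for a in range(60):
    w=[np.ptp(np.percentile(X[:,:2]@[np.cos(t),np.sin(t)],[.5,99.5])) for t in np.radians([a,a+60,a+120])]; best.append((sum(w)/3,a,w))
print(sorted(best)[:6])
np.savez("rol.npz",d=d,T=T); print(env.sense()["t"])
i1,i2=[cv2.imread(f"pics/{n}c.png") for n in("shaft","rol")]
cv2.imwrite("pics/both.png",cv2.resize(np.hstack([i1,i2]),(800,400)))
E
```

```text
(np.float64(317.1002794499338), np.float64(216.94937098695303))
shaft_tip [(array([0.5333, 0.1422, 0.1069]), 0.85)]
shaft_seat [(array([0.529 , 0.1427, 0.0615]), 0.92)]
559 [0.52889338 0.1442273  0.10503141] [0.52873779 0.1442786  0.10541942] [0.53974412 0.15363034 0.10784127] [0.51961071 0.13392148 0.10016385]
(np.float64(318.09380002490303), np.float64(203.4039706373735))
roller_grip [(array([0.3911, 0.33  , 0.0442]), 0.74), (array([ 0.3922,  0.332 , -0.002 ]), 0.6)]
roller [(array([ 0.3922,  0.3318, -0.0034]), 0.78)]
1638 [0.39219501 0.33290395 0.06167541]
circ ((0.392902672290802, 0.33235764503479004), 0.025307565927505493)
[(np.float64(0.043539754408997995), 8, [np.float64(0.04362509556865818), np.float64(0.04347132795567521), np.float64(0.043522839702660604)]), (np.float64(0.043557248228319585), 7, [np.float64(0.04365620833254813), np.float64(0.04345244447406138), np.float64(0.043563091878349246)]), (np.float64(0.04356798020855204), 9, [np.float64(0.04373580960162238), np.float64(0.04337108555537311), np.float64(0.04359704546866063)]), (np.float64(0.04362991393759643), 6, [np.float64(0.04370705620544002), np.float64(0.04346829043886419), np.float64(0.04371439516848508)]), (np.float64(0.04372145486372884), 5, [np.float64(0.04385423596579563), np.float64(0.04346144572565047), np.float64(0.04384868289974042)]), (np.float64(0.0437572751615993), 10, [np.float64(0.04395435758425276), np.float64(0.04351073316684401), np.float64(0.04380673473370114)])]
5.4833
```

View pics/both.png

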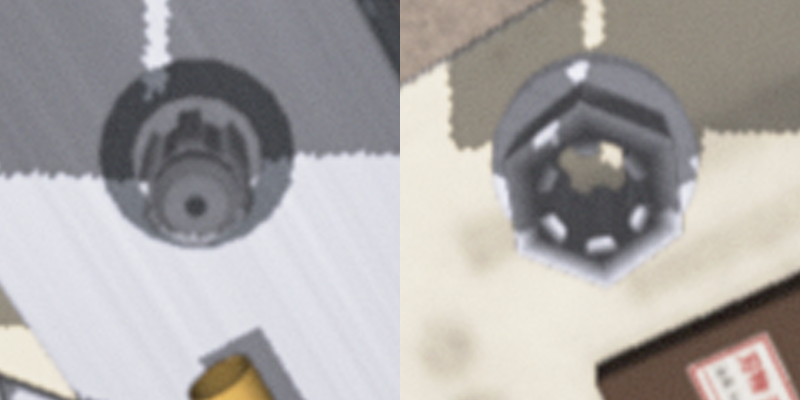

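Left: the shaft, pilot top at (195,205) and one tooth pointing image-up at (190,120). Right: the upright roller, hexagon centred near (600,185). I'll rectify the shaft view at tooth-end height to read the tooth angle.

```bash
python3 - <<'E'
from h import *
z=np.load("shaft.npz"); d,T=z["d"],z["T"]; im=cv2.imread("pics/shaft.png")
C=cloud(d,T)
m=(C[...,2]>.1035)&(C[...,2]<.112)&(np.hypot(C[...,0]-.531,C[...,1]-.144)<.02); X=C[m]
print(m.sum(),X.mean(0),cv2.minEnclosingCircle(X[:,:2].astype(np.float32)))
# shoulder ring (z~.066), 34mm dia, housing z .06
m=(C[...,2]>.0625)&(C[...,2]<.07)&(np.hypot(C[...,0]-.531,C[...,1]-.144)<.035); X=C[m]; print("ring",m.sum(),X.mean(0),cv2.minEnclosingCircle(X[:,:2].astype(np.float32)))
n=400; s=.05/n; outs=[]
for zz,c in ((.104,(.531,.144)),(.094,(.531,.144))):
    j,i=np.meshgrid(np.arange(n),np.arange(n)); P=np.stack([c[0]+(n/2-i)*s,c[1]+(n/2-j)*s,np.full(i.shape,zz)],-1)
    q=(P-T[:3,3])@T[:3,:3]; u=K[0,2]+K[0,0]*q[...,0]/-q[...,2]; v=K[1,2]-K[1,1]*q[...,1]/-q[...,2]
    o=cv2.remap(im,u.astype(np.float32),v.astype(np.float32),cv2.INTER_CUBIC); o=cv2.convertScaleAbs(o,alpha=1.4)
    for k in range(0,n,40): cv2.line(o,(k,0),(k,6),(0,0,255)); cv2.line(o,(0,k),(6,k),(0,0,255))
    cv2.drawMarker(o,(200,200),(0,0,255),0,10)
    outs.append(o)
cv2.imwrite("pics/rect.png",np.hstack(outs))
E
```

```text
458 [0.52930165 0.14390962 0.10557908] ((0.5297767519950867, 0.14369630813598633), 0.009804585948586464)
ring 835 [0.52493566 0.14748858 0.06426021] ((0.5294947028160095, 0.14390000700950623), 0.025753891095519066)
```

View pics/rect.png

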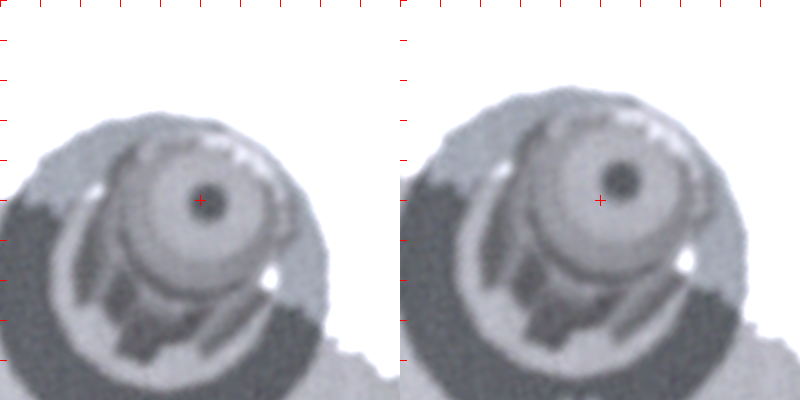

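```bash
python3 - <<'E'
from h import *
z=np.load("shaft.npz"); T=z["T"]; im=cv2.imread("pics/shaft.png"); f=10
def pix(P):
    q=(np.array(P)-T[:3,3])@T[:3,:3]; return np.stack([K[0,2]+K[0,0]*q[:,0]/-q[:,2],K[1,2]-K[1,1]*q[:,1]/-q[:,2]],-1)
c=np.array([.5307,.143]); u0=pix([[*c,.085]])[0]-[20,25]
M=np.float32([[f,0,-f*u0[0]],[0,f,-f*u0[1]]]); base=cv2.convertScaleAbs(cv2.warpAffine(im,M,(400,500),flags=cv2.INTER_CUBIC),alpha=1.5)
outs=[]
for a0 in (None,34):
    o=base.copy()
    if a0 is not None:
      for k in range(6):
        t=np.radians(a0+60*k); e=np.array([np.cos(t),np.sin(t)]); n=np.array([-e[1],e[0]])
        if np.cos(t-np.radians(150))<.4: continue
        r=np.sqrt(.0135**2-.003**2)
        P=[[*(c+r*e+s*.003*n),h] for h,s in((.094,-1),(.094,1),(.066,1),(.066,-1))]
        Q=[[*(c+rr*e+s*.003*n),.094] for rr,s in((.0105,-1),(r,-1),(r,1),(.0105,1))]
        for L,col in((P,(0,0,255)),(Q,(0,255,0))): cv2.polylines(o,[np.int32((pix(L)-u0)*f)],L is P,col,1)
    outs.append(o)
cv2.imwrite("pics/ov.png",np.hstack(outs))
E
```

```text
(no output)
```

View pics/ov.png

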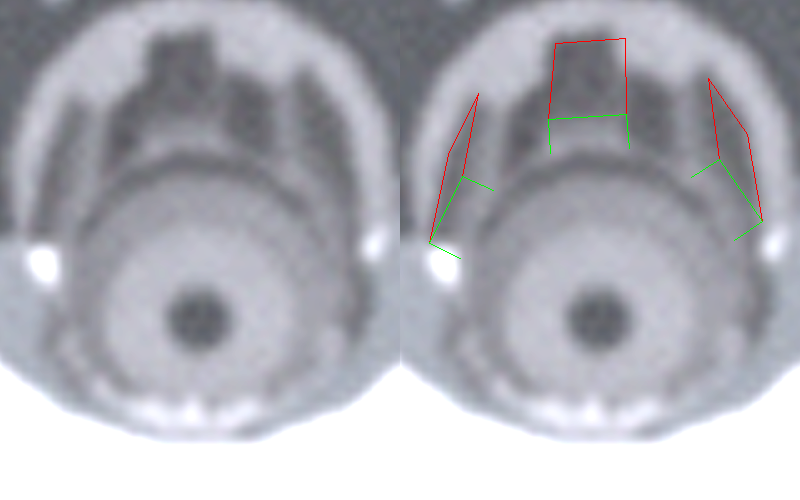

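The dark centre tooth sits slightly left of the 34° model, so the teeth are at about 35° (mod 60). The shaft axis is at (.5307,.143) and the roller flats at about 7.5°. I'll grasp at tool heading 97.5° and fit around 125°.

```bash
python3 - <<'E'
from h import *
ag,am=np.radians([97.5,125]); c=np.array([.3925,.3326])
env.reach(np.array([*c,.12]),R(ag))
env.movel(np.array([*c,.027]),rate=.1)
effector.grasp(50); s=env.sense(); print(s["gripper_width"],s["grasp_force"],s["ee_pos"],s["t"],s["wrist_force"])
env.movel(np.array([*c,.18]),rate=.15)
s=env.sense(); print(s["gripper_width"],s["wrist_force"],s["t"])
env.reach(np.array([.5307,.143,.18]),R(am))
env.movel(np.array([.5307,.143,.142]),rate=.1); env.pause(.2)
s=env.sense(); print(s["gripper_width"],s["ee_pos"],s["wrist_force"],s["moment"],s["t"])
p,d=viewer.read_camera("scene"); cv2.imwrite("pics/s1.png",cv2.resize(p[:,:,::-1],(640,400)))
p,d,T=look("w1")
t=env.sense()["t"]; env.movel(np.array([.5307,.143,.141]),rate=.02); print(env.sense()["t"]-t)
E
```

```text
0.04332895858754648 49.99980926513672 [0.39268997 0.33264355 0.0270406 ] 8.1417 [ 1.6561091   0.19908726 -0.05557787]
0.04350399145717374 [-0.10924954 -0.76123851 -3.65832354] 9.3083
0.043893494360843305 [0.53118879 0.14320858 0.14267797] [ 0.26617922 -0.03089648 -3.83269649] [-0.07857106  0.03420162 -0.02337447] 10.975
0.25
```

View pics/s1.png

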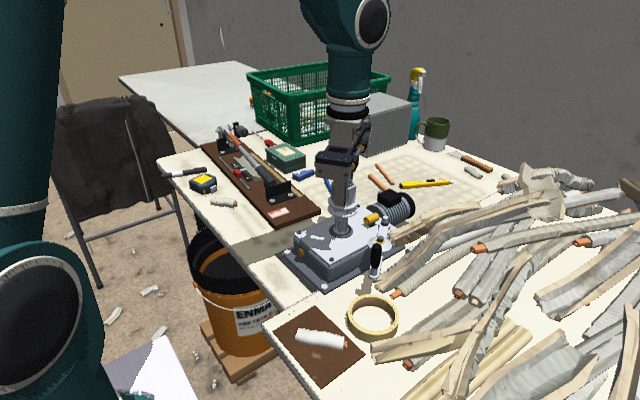

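The roller is held just above the shaft at (340,225) in the scene. Next I lower it with force sensing, yielding sideways, down to the tooth ends.

```bash
cat > f.py <<'E'
from h import *
import json
def F(): return env.sense()["wrist_force"]
def yieldxy(c,f,b,g=.00008):
    l=(f-b)[:2]
    return c+np.clip(l*g,-.0006,.0006) if np.hypot(*l)>3 else c
E
python3 - <<'E'
from f import *
am=np.radians(125); c=np.array([.5307,.143]); b=F(); z=.141
while z>.117:
    z-=.001; env.movel(np.array([*c,z]),R(am),rate=.02)
    s=env.sense(); f=s["wrist_force"]; df=f-b
    print(round(z,4),np.round(s["ee_pos"]*1e3,1),np.round(df,1),np.round(c*1e3,1))
    if df[2]>12:
        if np.hypot(*df[:2])<4 or df[2]>22: break
        z+=.001
    c=yieldxy(c,f,b)
    if s["t"]>26: break
print(s["t"],s["moment"]); json.dump([*c,z,*b],open("st.json","w"))
E
```

```text
0.14 [530.6 143.  139.9] [ 0.4  0.9 -0.6] [530.7 143. ]
0.139 [530.7 143.  138.9] [ 0.1  1.1 -0.4] [530.7 143. ]
0.138 [530.6 143.  137.9] [-0.2  0.2 -0.7] [530.7 143. ]
0.137 [530.7 143.  136.9] [ 0.5  0.2 -0.2] [530.7 143. ]
0.136 [530.6 143.  135.9] [ 0.2  1.1 -1.3] [530.7 143. ]
0.135 [530.6 143.  134.9] [-0.7  0.8 -0.1] [530.7 143. ]
0.134 [530.6 143.  133.9] [-0.3  0.5  0.4] [530.7 143. ]
0.133 [530.6 143.  132.9] [0.3 0.5 0.1] [530.7 143. ]
0.132 [530.7 143.  131.9] [ 0.1  0.9 -0.3] [530.7 143. ]
0.131 [530.7 143.  130.9] [ 0.   0.4 -1.9] [530.7 143. ]
0.13 [530.6 143.  129.9] [-0.2  0.8 -0.3] [530.7 143. ]
0.129 [530.6 143.  128.9] [-0.2  0.   0.1] [530.7 143. ]
0.128 [530.6 143.  127.9] [ 0.7  0.7 -0.6] [530.7 143. ]
0.127 [530.6 143.1 126.9] [-0.5  1.8 -0.6] [530.7 143. ]
0.126 [530.6 143.1 125.9] [ 1.   1.3 -1. ] [530.7 143. ]
0.125 [530.6 143.1 124.9] [ 0.3  1.5 -1.6] [530.7 143. ]
0.124 [530.7 143.1 123.9] [-0.1  2.7 -0.2] [530.7 143. ]
0.123 [530.6 143.1 122.9] [-0.5  2.5 -1.2] [530.7 143. ]
0.122 [530.6 143.1 121.9] [-0.   2.3 -1.3] [530.7 143. ]
0.121 [530.7 143.1 121. ] [-0.5  1.9 -0.9] [530.7 143. ]
0.12 [530.8 143.2 120.3] [-1.5  3.7  5.1] [530.7 143. ]
0.119 [530.1 143.6 118.4] [-2.3  3.6 -1.3] [530.6 143.3]
0.118 [530.1 143.7 117.7] [-0.7  2.6 -0.8] [530.4 143.6]
0.117 [530.1 143.6 116.9] [-2.9  2.5  0.3] [530.4 143.6]
17.325 [0.59822865 0.57326807 0.06299558]
```

The 5 N touch at the tooth ends, followed by free travel to 117 mm, suggests the teeth are meshing. I'll continue down to the shoulder (TCP about 93 mm).

```bash
python3 - <<'E'
from f import *
am=np.radians(125); x,y,z,*b=json.load(open("st.json")); c=np.array([x,y]); b=np.array(b)
while z>.0885:
    z-=.001; env.movel(np.array([*c,z]),R(am),rate=.02)
    s=env.sense(); f=s["wrist_force"]; df=f-b
    print(round(z,4),np.round(s["ee_pos"]*1e3,1),np.round(df,1),np.round(s["moment"],2),round(s["gripper_width"]*1e3,1))
    if df[2]>15: break
    c=yieldxy(c,f,b)
print(s["t"]); json.dump([*c,z,*b],open("st.json","w"))
E
```

```text
0.116 [530.1 143.7 116. ] [-2.5  2.1  0.8] [0.48 0.71 0.04] 43.6
0.115 [530.1 143.7 115. ] [-1.6  1.4  1. ] [0.3  0.66 0.05] 43.9
0.114 [530.1 143.8 114. ] [-2.7  0.8  1.8] [0.19 0.6  0.07] 43.7
0.113 [530.  143.8 113. ] [-2.4  1.3  1.6] [0.11 0.58 0.08] 43.7
0.112 [530.  143.8 111.9] [-2.6  0.7  3. ] [-0.02  0.61  0.1 ] 43.6
0.111 [530.  143.8 110.9] [-2.2  0.3  2.7] [-0.05  0.62  0.11] 43.7
0.11 [530.  143.8 110. ] [-1.8  0.1  2.6] [-0.13  0.63  0.12] 43.5
0.109 [530.  143.8 109. ] [-1.8 -0.6  3.8] [-0.2   0.69  0.11] 43.7
0.108 [530.  143.8 108. ] [-1.6 -0.3  4. ] [-0.28  0.67  0.08] 43.8
0.107 [530.  143.8 106.9] [-2.4 -0.2  3.1] [-0.35  0.68  0.12] 43.9
0.106 [530.  143.8 105.9] [-3.2 -0.8  4.4] [-0.41  0.72  0.12] 44.0
0.105 [530.  143.8 105. ] [-1.3 -1.4  4.8] [-0.46  0.51  0.16] 43.8
0.104 [530.  143.8 104. ] [-1.5 -1.2  4.4] [-0.49  0.46  0.15] 43.4
0.103 [530.  143.8 103. ] [-0.8 -1.4  5.8] [-0.5   0.41  0.16] 43.6
0.102 [530.  143.9 102. ] [-1.1 -0.7  6. ] [-0.54  0.29  0.19] 43.3
0.101 [530.  143.9 101. ] [-1.5 -1.5  6.9] [-0.57  0.26  0.2 ] 43.6
0.1 [529.9 143.9 100. ] [ 1.2 -0.7  6. ] [-0.55  0.14  0.19] 44.0
0.099 [529.9 143.9  99. ] [-0.8 -2.2  6.6] [-0.62  0.04  0.23] 43.8
0.098 [529.9 143.9  98. ] [ 0.7 -0.5  7.1] [-0.6   0.02  0.16] 43.7
0.097 [529.9 143.9  97. ] [-0.1 -2.1  7. ] [-0.61 -0.06  0.19] 43.3
0.096 [529.9 143.8  96.1] [-0.1 -2.2  7. ] [-0.64 -0.09  0.22] 43.4
0.095 [529.9 143.9  95.1] [ 0.7 -2.5  7.3] [-0.67 -0.07  0.23] 43.3
0.094 [529.9 143.9  94.1] [-0.1 -1.   7.7] [-0.63 -0.11  0.22] 43.8
0.093 [529.9 143.9  93.1] [ 0.5 -1.7  7.9] [-0.65 -0.07  0.23] 44.0
0.092 [529.9 143.9  93. ] [-1.6 -1.9 16.7] [-0.83  0.58  0.25] 43.6
23.575
```

```bash
python3 - <<'E'
from f import *
am=np.radians(125); x,y,z,*b=json.load(open("st.json"))
effector.grasp(6); env.pause(.2); print(F())
effector.release(); env.pause(.2)
env.movel(np.array([x,y,.19]),R(am),rate=.12)
p,d,T=look("seat")
for n in ["roller_grip","roller"]: print(n,[(np.round(v["at"],4),round(v["score"],2)) for v in tip_of("wrist",n)])
C=cloud(d,T); m=(C[...,2]>.12)&(C[...,2]<.136)&(np.hypot(C[...,0]-.53,C[...,1]-.144)<.03); X=C[m]
print("boss top z",np.median(X[:,2]),cv2.minEnclosingCircle(X[:,:2].astype(np.float32)))
effector.grasp(20)
env.reach(np.array([.50,.02,.22]),R(np.radians(127)))
p,d,T=look("hand")
for n in ["press_handle","press_pivot"]: print(n,[(np.round(v["at"],4),round(v["score"],2)) for v in tip_of("wrist",n)])
C=cloud(d,T); m=(C[...,2]>.128)&(C[...,2]<.142)&(np.hypot(C[...,0]-.49,C[...,1]-.005)<.04); X=C[m]; print(X.mean(0),np.median(X,0),len(X))
w=(C[...,1]<-.03)&(C[...,1]>-.1)&(abs(C[...,0]-.52)<.05); print("pile z max",np.percentile(C[w][:,2],[50,90,99.5]))
print(env.sense()["t"])
i=[cv2.imread(f"pics/{n}.png") for n in("seat","hand")]
cv2.imwrite("pics/b2.png",cv2.resize(np.hstack(i),(800,250),interpolation=cv2.INTER_AREA))
E
```

```text
[-0.75596016 -2.13393489  9.61996854]
roller_grip [(array([0.5271, 0.1462, 0.1123]), 0.87)]
roller [(array([0.527 , 0.1407, 0.0658]), 0.85), (array([ 0.528 ,  0.1406, -0.0007]), 0.26)]
boss top z 0.12788520472599588 ((0.5300065279006958, 0.143716499209404), 0.025319548323750496)
press_handle [(array([0.4867, 0.0013, 0.1102]), 0.82)]
press_pivot [(array([0.6131, 0.0994, 0.0565]), 0.63)]
[0.48766021 0.00302698 0.13364172] [0.48755717 0.00327725 0.13424423] 278
pile z max [0.00028568 0.02341385 0.02597946]
28.225
```

View pics/b2.png

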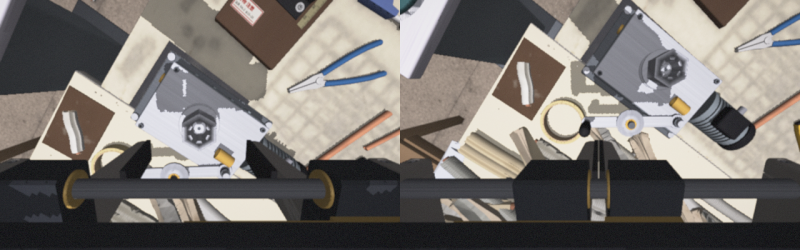

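The roller is home: boss top at 127.9 mm against 128 expected, and centred. In the right frame the handle is at (585,128) and the wheel at (628,122); the handle measures (.4875,.003), 159 mm from the pivot. Next I push it along its arc.

```bash
python3 - <<'E'
from f import *
pv=np.array([.615,.098]); h=np.array([.4875,.003])-pv; phi0=np.arctan2(h[1],h[0])%(2*np.pi); r=np.hypot(*h); print(np.degrees(phi0),r)
def P(phi,off,z=.1):
    e=np.array([np.cos(phi),np.sin(phi)]); t=np.array([-e[1],e[0]]); return np.array([*(pv+.16*e+off*t),z])
Rt=lambda phi:R(phi-np.pi/2)
env.reach(P(phi0,.045,.2),Rt(phi0)); env.movel(P(phi0,.045),rate=.1); env.pause(.2); b=F(); print(b)
phi=phi0+np.radians(8); n=0
while phi>np.radians(176):
    phi-=np.radians(1.5 if phi>np.radians(184) else .5); env.movel(P(phi,.019),Rt(phi),rate=.03)
    s=env.sense(); df=s["wrist_force"]-b; ft=df[:2]@[-np.sin(phi),np.cos(phi)]
    print(round(np.degrees(phi),1),round(ft,1),end="; ")
    if ft>9 or s["t"]>60: break
print(s["t"],s["ee_pos"])
env.movel(P(phi,.05),rate=.08); env.movel(P(phi,.05,.22),rate=.15)
p,d,T=look("end"); C=cloud(d,T)
m=(C[...,2]>.128)&(C[...,2]<.142)&(np.hypot(C[...,0]-.455,C[...,1]-.098)<.035); X=C[m]
if len(X): v=X.mean(0)[:2]-pv; print("handle",X.mean(0),len(X),"angle",np.arctan2(v[1],v[0])%(2*np.pi)-np.pi)
print([np.round(v["at"],4) for v in tip_of("wrist","press_handle")],env.sense()["t"])
E
```

```text
216.6897228324758 0.15900078616157845
[-0.05746402 -0.13659558 -0.49112041]
223.2 0.5; 221.7 -0.7; 220.2 0.2; 218.7 -0.1; 217.2 0.1; 215.7 0.4; 214.2 0.5; 212.7 0.5; 211.2 0.8; 209.7 0.6; 208.2 0.3; 206.7 1.0; 205.2 0.8; 203.7 0.2; 202.2 0.9; 200.7 0.7; 199.2 0.8; 197.7 0.2; 196.2 0.2; 194.7 0.4; 193.2 0.9; 191.7 1.1; 190.2 0.3; 188.7 -0.3; 187.2 0.3; 185.7 0.9; 184.2 0.7; 182.7 0.6; 182.2 1.6; 181.7 2.0; 181.2 3.5; 180.7 5.3; 180.2 6.9; 179.7 9.8; 39.7333 [0.45499933 0.0778078  0.09999064]
handle [0.45567554 0.09605146 0.13361787] 319 angle 0.01222941475927497
[array([0.4554, 0.0946, 0.1115]), array([0.5308, 0.1427, 0.1044])] 41.325
```

View pics/end.png

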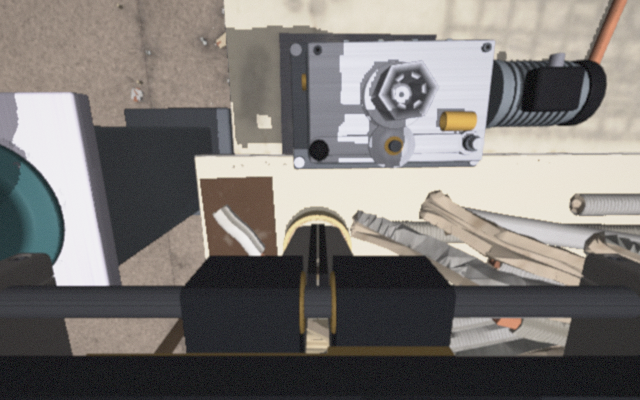

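The wheel sits tucked against the roller at (392,145), with the handle at (318,150). I'll check the wheel-to-axis distance (should be 46 mm) before handing in.

```bash
python3 - <<'E'
from f import *
p,d,T=look("end2"); C=cloud(d,T)
X=C[(abs(C[...,2]-.128)<.004)&(np.hypot(C[...,0]-.53,C[...,1]-.144)<.03)]; c,_=cv2.minEnclosingCircle(X[:,:2].astype(np.float32)); print("boss",c,np.median(X[:,2]))
w=(abs(C[...,2]-.087)<.005)&(np.hypot(C[...,0]-.53,C[...,1]-.098)<.035)&(C[...,1]<.112)
X=C[w]; from scipy.optimize import least_squares
# circle r=24 on the outer (far from roller) edge of the wheel
h=X[cv2.convexHull(X[:,:2].astype(np.float32),returnPoints=False).ravel()]; h=h[h[:,1]<.098]
f=least_squares(lambda q:np.hypot(h[:,0]-q[0],h[:,1]-q[1])-.024,[.53,.098],loss="soft_l1",f_scale=.001)
print("wheel",f.x,len(h),np.abs(f.fun).max(),"dist",np.hypot(*(f.x-np.array(c))),np.ptp(X[:,0]))
hub=C[140:150,389:400].reshape(-1,3); print("hub",np.median(hub,0))
m=(C[...,2]>.128)&(C[...,2]<.142)&(np.hypot(C[...,0]-.455,C[...,1]-.098)<.035); print("handle",C[m].mean(0))
E
```

```text
boss (0.5299269556999207, 0.14413978159427643) 0.12792524804014535
wheel [0.52903122 0.1020024 ] 10 0.005245379551163717 dist 0.04214690320825871 0.03894023951036385
hub [0.52872566 0.09764777 0.09537712]
handle [0.45579419 0.09607002 0.13353213]
```

The hub is 46.5 mm from the roller axis against 46 expected, so the wheel is in the groove.

```bash
python3 -c "
from station import *
print(workorder.finish_job())"
```

```text
the job is handed in; nothing more can be done
None
```

The roller is meshed and home on the shoulder (boss top measured at 127.9 mm, 128 mm expected), the pressure arm is closed with its wheel in the groove, and the job is handed in at about 41 s; the hand-in returned no verdict.

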